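# Slide a brass reference plate out over the end of the bench ledge

## Robot

A 6-joint arm with a two-finger parallel gripper is mounted at the origin on the work surface. World frame = base frame: x ahead of the robot, y to its left, z up, the work surface at z = 0. Lengths are in m, angles in rad, forces in N, time in s.
With the tool pointing down it reaches from about 0.35 to 0.925 m from the base axis. Payload 6.4 kg.
Tool frame: the origin (TCP) lies at the very end of the fingers, on their centre line; the grasp point (between the pads) lies 19 mm behind it (manip.grip_point_offset is the distance from the TCP to the grasp point, in m); z points along the fingers, y is the line along which they close (so a half turn about z gives the same grasp; the last joint's range is limited). The gripper opens to 85 mm and grips with 20 to 120 N. Pads are 22 mm wide; open, the fingers measure 114 mm over their backs; the gripper's body (76 mm by 85 mm) begins 54 mm behind the grasp point. The pads swing forward as they close: fully open they stand 13 mm farther back than shut.
Start: joints at [1.064, 0.245, 1.558, -0, 1.339, -0.174], TCP at [0.212, 0.614, 0.211] pointing down, gripper open.
Joint ranges: [-3.13, 3.13], [-1.02, 2.26], [0.13, 2.54], [-0.95, 4.09], [0.21, 2.88], [-2.74, 2.74]. Speed limits (rad/s): [2.57, 2.57, 3.14, 3.14, 3.14, 3.14].

## Interface

Orientations are given as a rotation vector (axis times angle).
In Python, from cell import manip, eyes, job gives the robot as it stands.
- The arm moves only by the tool jog_arm, never from a script. Its argument "moves" is a list of rows, each a list of 4 numbers: the shift along the world's x, y, z in m, then the turn about the world's z in degrees. A call has 1 to 8 rows; each row shifts and turns the commanded pose from where the row before left it; what a row does not reach is not made up. A row lasts 1/10 s, in which the tool goes at most 50 mm and 8.59 degrees, less where a joint would pass 70% of its speed; a pose out of reach is approached as far as the arm can. A call is refused whole if a number of a shift passes 0.05 or a number of a turn 8.59, either way. A call with a gripper value outside its range is refused whole. "fingers" is the closure, from -1 (fully open) to 1 (shut), set as the call begins (left out, the last holds). The fingers move at their own pace and stop on an object; "squeeze" is the grip in N (left out, the last holds). Time passes only in rows, so rows that do not move let the fingers close. It gives the time, the measured TCP pose, the force, the opening and the grip force at its end, in the units of the state.
- manip.sense(): the state, without advancing time (a new reading comes with each control period).
- eyes.grab_frame(name): name is "scene" or "top" or "wrist"; returns the picture (480x640x3 uint8, red, green, blue); there is no depth.
- eyes.calibration(name): a dict with "camera_matrix" (3x3 intrinsics, pixels), "k1" (the pictures are not rectified: a ray, as slopes to the right and down, at radius r is drawn at 1 + k1 r^2 times it, then the intrinsics apply), "xyz" and "rotation" of the camera in the world; the wrist camera has in their place "tool_from_camera" (4x4, takes a point from camera to tool coordinates, whose origin is the TCP and whose axes are the flange's). Camera axes: x right, y down, z forward; pixel columns grow to the right and rows downward; lengths in m; the calibration is good to about 2 mm. A picture is of the moment at which its call begins: read the wrist's pose just before it. calibration takes no time and is no camera call.
- job.job_done(): hands the job in; it is judged then, once.
The state is a dict: "time_s": time; "q": joint angles; "joint_vel": joint speeds; "tau": joint torques, N m; "tool_pos": TCP position; "tcp_rot": TCP orientation; "contact_force": force on the tool from outside, world axes, zero at the start; "wrist_torque": the same for the moment, N m; "gripper_width": finger opening in m; "grip_force": force on a finger pad.
Only numpy, scipy, OpenCV 4.12 (cv2) and the standard library are available. Lean on these libraries where they do the work, as an engineer would, in place of code of your own. Each camera call takes 0.05 s, during which the arm holds its last target. There are 200 camera calls.

## Task

Push the brass plate with your fingertips out along the ledge, towards the end of the ledge it lies nearer to, until its end overhangs the ledge by three to five centimetres, so that the next person can take it by its edge. Leave it lying flat and straight along the ledge, snug against the lip at the back. Only push it, do not lift it or let it tip, and leave the steel plate and everything else on the bench where they are.

Things in the scene. Friction and masses are not known exactly. Their poses are not given: they have to be found in the camera images.
- ledge: the bench ledge, a fixed riser: dark grey deck 170 mm deep (x) x 500 long (y), surface 80 mm above the bench, cream front edge on its -x side (nearest the robot), both y ends open. Aluminium lip 10 mm thick along the whole back (+x) edge, 16 mm above the deck, inner face at x = +75 mm. Origin on the bench under the deck's middle; turned up to 0.12 rad about vertical
- brass_plate: the golden brass plate, loose, flat on one half of the ledge: 100 mm wide (x, across the ledge) x 130 long (y, along it) x 8 thick, three dark drilled spots on top, 0.66 to 0.97 kg. Origin: centre of its underside. At the start up to 0.14 rad askew, inside the ledge's end, clear of the lip. Slides at about 2 to 5 N of push; tips if half its length overhangs
- steel_plate: the grey steel reference plate, the same size, lying flat on the other half of the ledge; at least 125 mm of bare deck between the two plates. Origin at the centre of its underside. Not to be moved
- gel_bottle: white coupling-gel bottle with a red cap, 54 mm across, 150 mm tall, standing on the bench on the robot's side of the ledge. Origin at the centre of its foot
- step_wedge: steel step wedge (calibration block), 25 x 100 mm, 34 mm at its highest step, on the bench on the robot's side of the ledge. Origin at the centre of its underside, long side along its y
- probe: small steel ultrasonic probe standing on the bench on the robot's side of the ledge, 28 mm across, 48 mm tall. Origin at the centre of its foot
- screwdriver: screwdriver with a yellow handle, 180 mm long, lying on the bench on the robot's side of the ledge. Origin near its middle, along its x
- caliper: digital caliper, 220 mm long, 15 mm high, lying on the bench beyond the ledge. Origin under the middle of its beam, along its y
- thickness_gauge: grey handheld thickness gauge, 130 x 70 x 28 mm, lying on the bench beyond the ledge. Origin at the centre of its underside
Mind the look-alikes: they are no part of the job. Several things have the shape of the brass_plate; the one meant has the colours described above.

How it is judged:
By the outcome, as a careful person would: the job done as asked, in the order asked, and still so for the second after the job is handed in, with the robot touching nothing.
It also fails if it takes over 61 s, if anything falls off the work surface, if the arm or the gripper's body presses on something with over 40 N, if the wrist force passes 120 N, or if a joint passes its speed limit or range.

## Working session

There is one attempt and no reset: what is moved stays moved. The work goes in short steps, Python scripts to look and compute and a tool call to move; the robot and the scene stay as the last step left them, time stands still between calls to the robot, and variables do not carry over. Pictures are saved under pics/ and viewed, at most 10 in all, crops included, and the job is handed in when it is done.

Besides the shell and the picture viewer there is one more tool, called by a JSON object that holds its "api" and its "payload". jog_arm: Moves the arm, as the interface text tells. Its arguments: {"type":"object","properties":{"moves":{"type":"array"},"fingers":{"type":"number"},"squeeze":{"type":"number"}},"required":["moves"]}

```bash
mkdir -p pics; ls; cat > h.py <<'E'
import numpy as np, cv2
from cell import manip, eyes, job
def ray(cal,px,R=None,t=None):
    K=np.array(cal["camera_matrix"],float);k1=cal["k1"]
    p=cv2.undistortPoints(np.array(px,float).reshape(-1,1,2),K,np.array([k1,0,0,0.])).reshape(-1,2)
    d=np.c_[p,np.ones(len(p))]
    R=np.array(cal["rotation"]) if R is None else R
    if R.shape==(3,): R=cv2.Rodrigues(R)[0]
    return (np.array(cal["xyz"]) if t is None else t), d@R.T
def plane(cal,px,z,R=None,t=None):
    o,d=ray(cal,px,R,t); return o+d*((z-o[2])/d[:,2])[:,None]
E
python3 - <<'E'
from h import *
for n in("top","scene"):
    f=eyes.grab_frame(n);cv2.imwrite(f"pics/{n}0.png",f[:,:,::-1])
    print(eyes.calibration(n))
print(manip.sense())
E
```

```text
pics
{'camera_matrix': array([[487.69127064,   0.        , 303.14873945],
       [  0.        , 487.69127064, 241.20249385],
       [  0.        ,   0.        ,   1.        ]]), 'k1': -0.045410801031163406, 'xyz': array([3.25547264e-01, 4.19272847e-04, 1.30254565e+00]), 'rotation': array([-2.15609313,  2.16454982, -0.14857456])}
{'camera_matrix': array([[505.52974879,   0.        , 324.87064045],
       [  0.        , 505.52974879, 236.1593904 ],
       [  0.        ,   0.        ,   1.        ]]), 'k1': -0.049857032908416386, 'xyz': array([ 1.03552661, -0.82359643,  0.73188214]), 'rotation': array([-2.08153289, -0.62422615,  0.34265252])}
{'time_s': 0.1, 'q': array([ 1.06392346e+00,  2.45749854e-01,  1.55888819e+00,  7.37632647e-06,
        1.33869628e+00, -1.74074321e-01]), 'joint_vel': array([-0.00026231, -0.0013992 , -0.00224113,  0.00035059,  0.00056255,
       -0.00087245]), 'tau': array([-6.75643987e-04, -4.30668497e+01, -3.27130759e+01, -1.38252085e-04,
        2.79786269e-03,  2.68025440e-05]), 'tool_pos': array([0.21206207, 0.61387056, 0.20958906]), 'tcp_rot': array([-5.20254653e-01, -3.09761786e+00,  2.57452501e-03]), 'contact_force': array([ 0.41975972, -0.08753747, -0.70509045]), 'wrist_torque': array([ 0.05431964, -0.00518271, -0.01013463]), 'grip_force': 0.0, 'gripper_width': 0.08534601337720384}
```

View pics/top0.png

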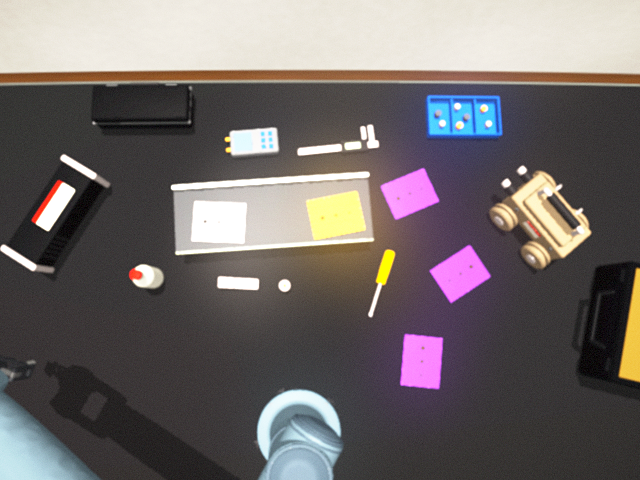

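View pics/scene0.png

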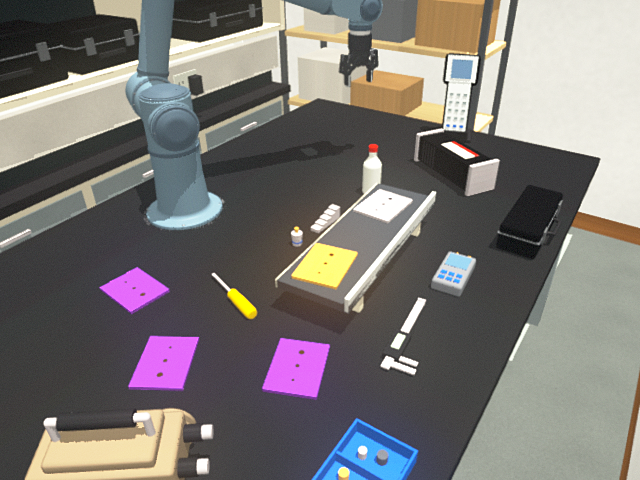

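The top view shows the brass plate at (336,215) on the ledge. Look-alikes are the steel plate at (219,222) and three magenta plates at (410,193), (460,273) and (421,361). I choose the golden one at (336,215). It is on the -y half, so I push towards -y.

```bash
cat > meas.py <<'E'
from h import *
def quad(m):
    c=max(cv2.findContours(m.astype(np.uint8),cv2.RETR_EXTERNAL,cv2.CHAIN_APPROX_NONE)[0],key=cv2.contourArea)
    return cv2.minAreaRect(c)
def run(f):
    cal=eyes.calibration("top"); hsv=cv2.cvtColor(f,cv2.COLOR_RGB2HSV); h,s,v=[hsv[:,:,i].astype(int) for i in range(3)]
    roi=np.zeros(h.shape,bool);roi[165:262,165:380]=1
    y=roi&(h>18)&(h<35)&(s>140)&(v>120)
    ct=max(cv2.findContours(y.astype(np.uint8),cv2.RETR_EXTERNAL,cv2.CHAIN_APPROX_NONE)[0],key=cv2.contourArea).reshape(-1,2)
    P=plane(cal,ct,.088)[:,:2]
    r=cv2.minAreaRect((P*1000).astype(np.float32)); print("brass mm",r); print(np.round(cv2.boxPoints(r)))
    # lip and front edges: brightness strips per column
    w=roi&(s<70)&(v>170)
    n,l,st,ce=cv2.connectedComponentsWithStats(w.astype(np.uint8))
    for i in range(1,n):
        if st[i,4]<100: continue
        px=np.argwhere(l==i)[:,::-1]
        for z in((.096,) if st[i,0]<180 and ce[i,1]<195 else (.08,.088)):
            q=plane(cal,px,z)[:,:2]*1000; r=cv2.minAreaRect(q.astype(np.float32)); print(st[i],z,np.round(cv2.boxPoints(r)).tolist())
            vx,vy,x0,y0=cv2.fitLine(q.astype(np.float32),cv2.DIST_L2,0,.01,.01).ravel(); print(' dir angle of y-axis',np.arctan2(-vx*np.sign(vy),abs(vy)),x0,y0)
E
python3 - <<'E'
import cv2; from meas import run
f=cv2.imread("pics/top0.png");run(f[:,:,::-1].copy())
cv2.imwrite("pics/crop0.png",cv2.resize(f[160:265,160:385],None,fx=3.5,fy=3.5,interpolation=cv2.INTER_CUBIC))
E
```

```text
brass mm ((541.2008056640625, -60.144134521484375), (5.059393405914307, 7.713988304138184), 89.4332046508789)
[[537. -63.]
 [545. -63.]
 [545. -58.]
 [537. -58.]]
[  171   171   203    84 11587] 0.08 [[448.0, 315.0], [482.0, -195.0], [666.0, -183.0], [632.0, 327.0]]
 dir angle of y-axis 0.113011196 556.7811 94.51765
[  171   171   203    84 11587] 0.088 [[447.0, 313.0], [481.0, -194.0], [664.0, -181.0], [630.0, 325.0]]
 dir angle of y-axis 0.113011196 555.268 93.90189
```

View pics/crop0.png

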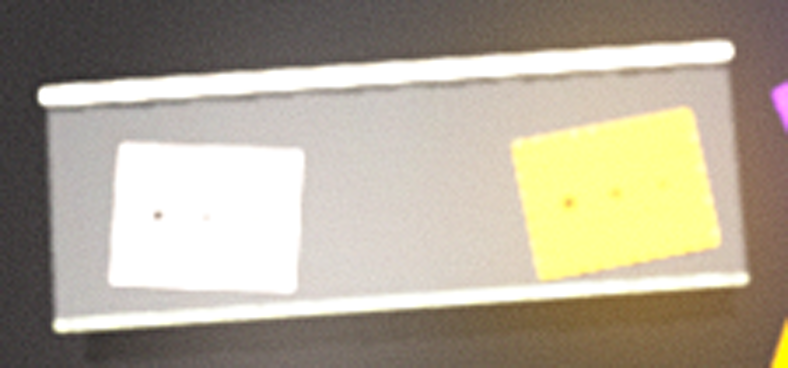

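The crop shows the golden plate with its three dark spots, centred at about (617,193) in the crop, and it is slightly askew. The steel plate is white-ish on the left. I'll retune the masks.

```bash
cat > meas.py <<'E'
from h import *
def biggest(m):
    return max(cv2.findContours(m.astype(np.uint8),cv2.RETR_EXTERNAL,cv2.CHAIN_APPROX_NONE)[0],key=cv2.contourArea).reshape(-1,2)
def rect(P): 
    r=cv2.minAreaRect((P*1000).astype(np.float32)); return [np.round(a,2) for a in r],np.round(cv2.boxPoints(r)).tolist()
def run(f,ledge=True):
    cal=eyes.calibration("top"); g=f.astype(int); mn=g.min(2)
    roi=np.zeros(mn.shape,bool);roi[165:262,165:376]=1
    y=roi&(g[:,:,0]-g[:,:,2]>60)&(g[:,:,0]>180)
    y=cv2.morphologyEx(y.astype(np.uint8),cv2.MORPH_OPEN,np.ones((7,7)))
    print("brass",rect(plane(cal,biggest(y),.088)[:,:2]))
    if not ledge: return
    w=(roi&(mn>190)).astype(np.uint8)
    n,l,st,ce=cv2.connectedComponentsWithStats(w)
    for i in range(1,n):
        if st[i,4]<60: continue
        px=np.argwhere(l==i)[:,::-1]
        z=.096 if ce[i,1]<195 else .08 if st[i,2]>100 else .088
        print(st[i],z,rect(plane(cal,px,z)[:,:2]))
    # front edge via bright local max per column
E
python3 - <<'E'
import cv2,numpy as np; from meas import *
f=cv2.imread("pics/top0.png")[:,:,::-1].copy();run(f)
cal=eyes.calibration("top")
c=np.array([[45,88],[731,42],[55,325],[748,280]])/3.5+160
print(plane(cal,c[:2],.096),plane(cal,c[2:],.08))
E
```

```text
brass ([array([547.91, -94.44]), array([107.25, 136.54]), np.float64(11.22)], [[482.0, -38.0], [509.0, -172.0], [614.0, -151.0], [587.0, -17.0]])
[ 171  172  199   18 1154] 0.096 ([array([635.31,  70.61]), array([ 15.27, 504.06]), np.float64(3.77)], [[611.0, 322.0], [644.0, -181.0], [660.0, -180.0], [626.0, 323.0]])
[ 176  186  198   69 6944] 0.08 ([array([545.35,  64.62]), array([158.88, 498.94]), np.float64(3.88)], [[449.0, 308.0], [483.0, -190.0], [642.0, -179.0], [608.0, 319.0]])
[[ 0.62425154  0.3174836   0.096     ]
 [ 0.65715942 -0.18039653  0.096     ]] [[ 0.45339621  0.30912401  0.08      ]
 [ 0.48444772 -0.19114581  0.08      ]]
```

Ledge: origin about (0.555, 0.065), yaw 0.066. In the ledge frame the brass centre is about (-17, -159) mm with relative yaw 0.13. Goal is (25, -225) mm. I'll go to the bare deck first to touch-calibrate the fingertip height.

{"api": "jog_arm", "payload": {"moves": [[0.025, -0.04, 0, 1.64], [0.025, -0.04, 0, 1.64], [0.025, -0.04, 0, 1.64], [0.025, -0.04, 0, 1.64], [0.025, -0.04, 0, 1.64], [0.025, -0.04, 0, 1.64], [0.025, -0.04, 0, 1.64]], "fingers": -0.2, "squeeze": 40}}

```text
time_s: 0.8
tool_pos: [0.3877, 0.3326, 0.2103]
tcp_rot: [-0.206, -3.135, 0.0]
contact_force: [1.4, 0.2, -0.2]
gripper_width: 0.0511
grip_force: 0.0
```

{"api": "jog_arm", "payload": {"moves": [[0.025, -0.04, 0, 1.64], [0.025, -0.04, 0, 1.64], [0.025, -0.04, 0, 1.64], [0.025, -0.04, 0, 1.64], [0.025, -0.04, 0, 1.64], [0.025, -0.04, 0, 1.64], [0.02, -0.04, 0, 1.64], [0, 0, 0, 0]]}}

```text
time_s: 1.6
tool_pos: [0.559, 0.05, 0.2102]
tcp_rot: [0.098, -3.14, 0.002]
contact_force: [0.5, 1.3, 0.3]
gripper_width: 0.051
grip_force: 0.0
```

```bash
python3 -c "
from h import *
s=manip.sense();print(s['tool_pos'],s['gripper_width'],cv2.Rodrigues(s['tcp_rot'])[0][:,1])
f=eyes.grab_frame('wrist');cv2.imwrite('pics/w1.png',f[:,:,::-1])"
```

```text
[0.55895192 0.04996177 0.21022556] 0.05098559743602855 [-0.06248972  0.99804504 -0.00106344]
```

View pics/w1.png

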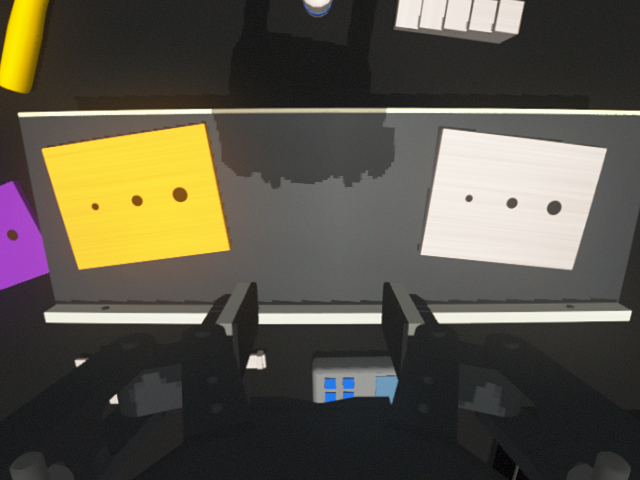

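The wrist view shows the brass corners at (42,149), (205,123), (230,250), (79,270), the steel corners at (442,128), (606,149), (573,270), (421,256), and the front-left ledge corner at (19,113). I'll turn these into positions.

```bash
cat >> h.py <<'E'
def wplane(px,z,s):
    cal=eyes.calibration("wrist"); T=np.eye(4);T[:3,:3]=cv2.Rodrigues(s['tcp_rot'])[0];T[:3,3]=s['tool_pos']
    M=T@np.array(cal["tool_from_camera"]); return plane(cal,px,z,M[:3,:3],M[:3,3])
O=np.array([.555,.065]);th=.066
def led(P): 
    d=P[:,:2]-O; return np.round(1000*np.c_[d[:,0]*np.cos(th)+d[:,1]*np.sin(th),-d[:,0]*np.sin(th)+d[:,1]*np.cos(th)],1)
E
python3 -c "
from h import *
s=manip.sense()
print('brass',led(wplane([[42,149],[205,123],[230,250],[79,270]],.088,s)))
print('steel',led(wplane([[442,128],[606,149],[573,270],[421,256]],.088,s)))
print('front',led(wplane([[19,113],[637,111]],.08,s)))
print('lip inner top, back top',led(wplane([[46,312],[630,309],[46,322],[630,320]],.096,s)), 'end',led(wplane([[57,303]],.08,s)))
"
```

```text
brass [[ -57.8 -225.6]
 [ -75.2  -97.1]
 [  23.8  -84.7]
 [  41.1 -213.1]]
steel [[-71.2  79.9]
 [-56.7 209.5]
 [ 42.4 200.5]
 [ 29.4  70.8]]
front [[ -85.2 -245.1]
 [ -85.7  235.6]]
lip inner top, back top [[  75.9 -243.3]
 [  75.1  251.7]
 [  85.3 -245.3]
 [  85.5  254.2]] end [[  75.2 -244.6]]
```

{"api": "jog_arm", "payload": {"moves": [[0, 0, -0.04, 0], [0, 0, -0.03, 0], [0, 0, -0.02, 0], [0, 0, -0.02, 0], [0, 0, -0.008, 0], [0, 0, 0, 0]]}}

```text
time_s: 2.25
tool_pos: [0.556, 0.0553, 0.0913]
tcp_rot: [0.108, -3.137, -0.001]
contact_force: [0.7, 0.1, -0.0]
gripper_width: 0.0514
grip_force: 0.0
```

{"api": "jog_arm", "payload": {"moves": [[0, 0, -0.005, 0], [0, 0, -0.003, 0], [0, 0, 0, 0]]}}

```text
time_s: 2.55
tool_pos: [0.5575, 0.0544, 0.0849]
tcp_rot: [-0.107, 3.139, -0.0]
contact_force: [-0.1, 0.4, -0.9]
gripper_width: 0.0512
grip_force: 0.0
```

{"api": "jog_arm", "payload": {"moves": [[0, 0, -0.002, 0], [0, 0, -0.001, 0], [0, 0, 0, 0]]}}

```text
time_s: 2.85
tool_pos: [0.5573, 0.0543, 0.0816]
tcp_rot: [0.107, -3.14, -0.0]
contact_force: [0.4, -0.3, -0.0]
gripper_width: 0.0514
grip_force: 0.0
```

{"api": "jog_arm", "payload": {"moves": [[0, 0, -0.002, 0], [0, 0, 0, 0]]}}

```text
time_s: 3.05
tool_pos: [0.5572, 0.0544, 0.0793]
tcp_rot: [0.107, -3.139, -0.0]
contact_force: [-0.8, -0.1, -0.5]
gripper_width: 0.0513
grip_force: 0.0
```

{"api": "jog_arm", "payload": {"moves": [[0, 0, -0.002, 0], [0, 0, 0, 0]]}}

```text
time_s: 3.25
tool_pos: [0.5571, 0.0544, 0.0773]
tcp_rot: [0.107, -3.139, -0.0]
contact_force: [-0.3, -0.8, 0.8]
gripper_width: 0.0513
grip_force: 0.0
```

{"api": "jog_arm", "payload": {"moves": [[0, 0, -0.001, 0], [0, 0, 0, 0]]}}

```text
time_s: 3.45
tool_pos: [0.5573, 0.0544, 0.0765]
tcp_rot: [0.107, -3.14, -0.0]
contact_force: [-0.6, -0.2, -0.9]
gripper_width: 0.0517
grip_force: 0.0
```

{"api": "jog_arm", "payload": {"moves": [[0, 0, -0.001, 0], [0, 0, 0, 0]]}}

```text
time_s: 3.65
tool_pos: [0.5573, 0.0544, 0.0755]
tcp_rot: [0.107, -3.14, -0.0]
contact_force: [0.0, 0.4, 0.0]
gripper_width: 0.0514
grip_force: 0.0
```

{"api": "jog_arm", "payload": {"moves": [[0, 0, -0.001, 0], [0, 0, 0, 0]]}}

```text
time_s: 3.85
tool_pos: [0.5572, 0.0543, 0.0744]
tcp_rot: [0.107, -3.139, -0.0]
contact_force: [-0.2, -0.0, -0.2]
gripper_width: 0.0509
grip_force: 0.0
```

{"api": "jog_arm", "payload": {"moves": [[0, 0, -0.001, 0], [0, 0, 0, 0]]}}

```text
time_s: 4.05
tool_pos: [0.5573, 0.0544, 0.0734]
tcp_rot: [0.107, -3.14, -0.0]
contact_force: [-0.5, -0.1, -0.1]
gripper_width: 0.0513
grip_force: 0.0
```

{"api": "jog_arm", "payload": {"moves": [[0, 0, -0.001, 0], [0, 0, 0, 0]]}}

```text
time_s: 4.25
tool_pos: [0.5572, 0.0543, 0.0724]
tcp_rot: [0.107, -3.14, -0.0]
contact_force: [0.7, -0.3, 0.5]
gripper_width: 0.0513
grip_force: 0.0
```

{"api": "jog_arm", "payload": {"moves": [[0, 0, -0.001, 0], [0, 0, 0, 0]]}}

```text
time_s: 4.45
tool_pos: [0.5572, 0.0544, 0.0714]
tcp_rot: [0.107, -3.14, -0.0]
contact_force: [-0.3, 0.3, -0.9]
gripper_width: 0.0514
grip_force: 0.0
```

{"api": "jog_arm", "payload": {"moves": [[0, 0, -0.001, 0], [0, 0, 0, 0]]}}

```text
time_s: 4.65
tool_pos: [0.5572, 0.0544, 0.0704]
tcp_rot: [0.107, -3.14, -0.0]
contact_force: [-0.8, -0.6, -0.2]
gripper_width: 0.0514
grip_force: 0.0
```

{"api": "jog_arm", "payload": {"moves": [[0, 0, -0.001, 0], [0, 0, 0, 0]]}}

```text
time_s: 4.85
tool_pos: [0.5572, 0.0544, 0.0694]
tcp_rot: [0.107, -3.14, -0.0]
contact_force: [-0.1, 0.3, -0.3]
gripper_width: 0.0513
grip_force: 0.0
```

{"api": "jog_arm", "payload": {"moves": [[0, 0, -0.001, 0], [0, 0, 0, 0]]}}

```text
time_s: 5.05
tool_pos: [0.5573, 0.0544, 0.0685]
tcp_rot: [0.107, -3.14, -0.0]
contact_force: [0.1, -0.1, 0.6]
gripper_width: 0.0513
grip_force: 0.0
```

{"api": "jog_arm", "payload": {"moves": [[0, 0, -0.001, 0], [0, 0, 0, 0]]}}

```text
time_s: 5.25
tool_pos: [0.5573, 0.0543, 0.0675]
tcp_rot: [0.107, -3.14, 0.0]
contact_force: [0.5, 0.4, 1.0]
gripper_width: 0.051
grip_force: 0.0
```

```bash
python3 -c "
from h import *
f=eyes.grab_frame('scene');cv2.imwrite('pics/s2.png',cv2.resize(f[150:320,260:450,::-1],None,fx=3,fy=3))"
```

```text
(no output)
```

View pics/s2.png

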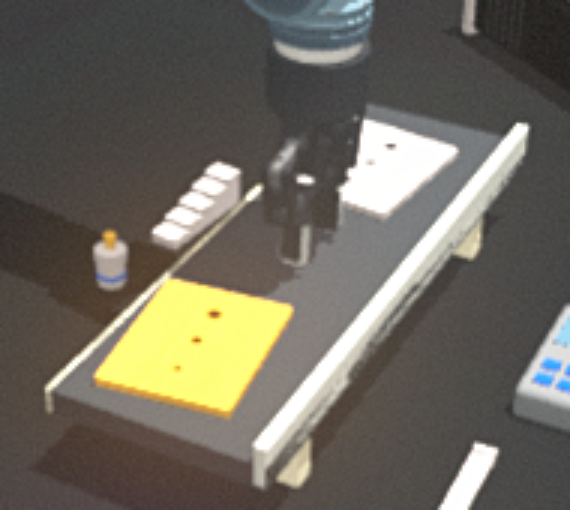

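The picture shows the fingertip practically at the deck, at about (295,262) in the crop. One more millimetre to confirm contact.

{"api": "jog_arm", "payload": {"moves": [[0, 0, -0.001, 0], [0, 0, 0, 0]]}}

```text
time_s: 5.5
tool_pos: [0.5573, 0.0544, 0.0665]
tcp_rot: [0.107, -3.14, -0.0]
contact_force: [0.5, -0.1, 0.0]
gripper_width: 0.051
grip_force: 0.0
```

{"api": "jog_arm", "payload": {"moves": [[0, 0, -0.001, 0], [0, 0, 0, 0]]}}

```text
time_s: 5.7
tool_pos: [0.5572, 0.0544, 0.0654]
tcp_rot: [0.107, -3.139, -0.0]
contact_force: [-0.7, -0.0, 0.2]
gripper_width: 0.0511
grip_force: 0.0
```

{"api": "jog_arm", "payload": {"moves": [[0, 0, -0.001, 0], [0, 0, 0, 0]]}}

```text
time_s: 5.9
tool_pos: [0.5572, 0.0544, 0.0644]
tcp_rot: [0.107, -3.139, -0.0]
contact_force: [-0.1, -0.3, -0.3]
gripper_width: 0.0517
grip_force: 0.0
```

{"api": "jog_arm", "payload": {"moves": [[0, 0, -0.001, 0], [0, 0, 0, 0]]}}

```text
time_s: 6.1
tool_pos: [0.5572, 0.0544, 0.0634]
tcp_rot: [0.107, -3.139, -0.0]
contact_force: [0.0, -0.6, 0.1]
gripper_width: 0.0515
grip_force: 0.0
```

```bash
python3 -c "
from h import *
f=eyes.grab_frame('wrist');cv2.imwrite('pics/w3.png',f[:,:,::-1]);s=manip.sense();print(s['contact_force'],s['tool_pos'])"
```

```text
[-0.90707519  0.79485432  0.32582173] [0.55726492 0.05436955 0.0634916 ]
```

View pics/w3.png

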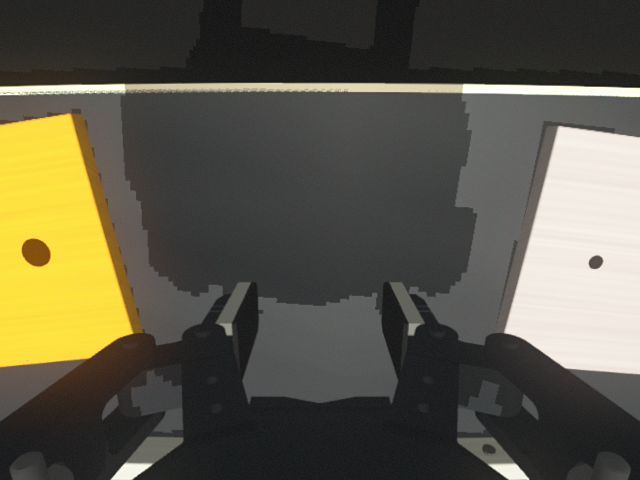

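The wrist view shows the pad tips' inner edges at about (257,284) and (383,284), with a gap to the shadow still visible. I'll get the tip depth from the known 51 mm spacing.

```bash
python3 -c "
from h import *
cal=eyes.calibration('wrist');T=np.array(cal['tool_from_camera']);print(T.round(4))
for a,b in (([257,284],[383,284]),([241,283],[400,283])):
  o,d=ray(cal,[a,b],T[:3,:3],T[:3,3])
  d=d/d[:,2:]
  for w in(.0513,.065):
    k=w/abs(d[0]-d[1])[1]; print(w,o+d*k)
  for z in(0,-.005,-.01,-.013,-.017): print(z,(o+d*(z-o[2])).round(4).tolist())
"
```

```text
[[-6.000e-04 -9.649e-01 -2.628e-01  6.690e-02]
 [ 1.000e+00 -7.000e-04  5.000e-04  1.000e-03]
 [-7.000e-04 -2.628e-01  9.649e-01 -1.634e-01]
 [ 0.000e+00  0.000e+00  0.000e+00  1.000e+00]]
0.0513 [[ 0.00889935 -0.0244616  -0.02389271]
 [ 0.00885414  0.0268384  -0.02389271]]
0.065 [[-0.00659867 -0.03126065  0.01336637]
 [-0.00665596  0.03373935  0.01336637]]
0 [[-0.001, -0.0288, 0.0], [-0.0011, 0.0313, 0.0]]
-0.005 [[0.001, -0.0279, -0.005], [0.001, 0.0303, -0.005]]
-0.01 [[0.0031, -0.027, -0.01], [0.0031, 0.0294, -0.01]]
-0.013 [[0.0044, -0.0264, -0.013], [0.0043, 0.0289, -0.013]]
-0.017 [[0.006, -0.0257, -0.017], [0.006, 0.0281, -0.017]]
0.0513 [[ 0.02127897 -0.02433739 -0.05283384]
 [ 0.02123319  0.02696261 -0.05283384]]
0.065 [[ 0.009087   -0.03110326 -0.02330368]
 [ 0.009029    0.03389674 -0.02330368]]
0 [[-0.0005, -0.0364, 0.0], [-0.0006, 0.0394, 0.0]]
-0.005 [[0.0015, -0.0353, -0.005], [0.0015, 0.0382, -0.005]]
-0.01 [[0.0036, -0.0342, -0.01], [0.0035, 0.037, -0.01]]
-0.013 [[0.0048, -0.0335, -0.013], [0.0048, 0.0363, -0.013]]
-0.017 [[0.0065, -0.0325, -0.017], [0.0064, 0.0354, -0.017]]
```

```bash
python3 -c "
from h import *
cal=eyes.calibration('scene');o,d=ray(cal,[[358.3,237.3],[362,237],[354,237]])
for y in(.015,.02,.025,.03): print(y,(o+d*((y-o[1])/d[:,1])[:,None]).round(3).tolist())
cal=eyes.calibration('wrist');T=np.array(cal['tool_from_camera'])
o,d=ray(cal,[[251,284],[240,282],[389,284],[400,283],[222,335]],T[:3,:3],T[:3,3])
print((o+d*((.011-o[0])/d[:,0])[:,None]).round(4))
"
```

```text
0.015 [[0.567, 0.015, 0.098], [0.577, 0.015, 0.102], [0.556, 0.015, 0.095]]
0.02 [[0.565, 0.02, 0.094], [0.574, 0.02, 0.098], [0.553, 0.02, 0.091]]
0.025 [[0.562, 0.025, 0.09], [0.571, 0.025, 0.095], [0.55, 0.025, 0.087]]
0.03 [[0.559, 0.03, 0.087], [0.569, 0.03, 0.091], [0.548, 0.03, 0.083]]
[[ 0.011  -0.0259 -0.0289]
 [ 0.011  -0.0307 -0.0269]
 [ 0.011   0.0282 -0.0291]
 [ 0.011   0.0328 -0.0281]
 [ 0.011  -0.0275 -0.0675]]
```

The rays put the actual pad tips about 25 mm behind the TCP at this opening, so there is still roughly 8–10 mm to the deck. I'll continue down.

{"api": "jog_arm", "payload": {"moves": [[0, 0, -0.002, 0], [0, 0, -0.001, 0], [0, 0, 0, 0]]}}

```text
time_s: 6.45
tool_pos: [0.5571, 0.0544, 0.0603]
tcp_rot: [0.107, -3.139, -0.0]
contact_force: [0.1, -0.3, -0.2]
gripper_width: 0.0511
grip_force: 0.0
```

{"api": "jog_arm", "payload": {"moves": [[0, 0, -0.001, 0], [0, 0, -0.001, 0], [0, 0, 0, 0]]}}

```text
time_s: 6.75
tool_pos: [0.5572, 0.0543, 0.0584]
tcp_rot: [0.107, -3.139, 0.0]
contact_force: [-0.4, -0.2, -0.5]
gripper_width: 0.0512
grip_force: 0.0
```

{"api": "jog_arm", "payload": {"moves": [[0, 0, -0.001, 0], [0, 0, 0, 0]]}}

```text
time_s: 6.95
tool_pos: [0.5573, 0.0544, 0.0575]
tcp_rot: [0.107, -3.14, -0.0]
contact_force: [-0.6, -0.1, -0.0]
gripper_width: 0.0511
grip_force: 0.0
```

{"api": "jog_arm", "payload": {"moves": [[0, 0, -0.001, 0], [0, 0, 0, 0]]}}

```text
time_s: 7.15
tool_pos: [0.5573, 0.0544, 0.0565]
tcp_rot: [0.107, -3.14, -0.0]
contact_force: [-0.3, 0.4, 0.1]
gripper_width: 0.0515
grip_force: 0.0
```

{"api": "jog_arm", "payload": {"moves": [[0, 0, -0.001, 0], [0, 0, 0, 0]]}}

```text
time_s: 7.35
tool_pos: [0.5575, 0.0543, 0.0561]
tcp_rot: [0.107, -3.14, 0.0]
contact_force: [-1.7, -0.7, 4.2]
gripper_width: 0.0517
grip_force: 2.0
```

{"api": "jog_arm", "payload": {"moves": [[0, 0, -0.001, 0], [0, 0, 0, 0]]}}

```text
time_s: 7.55
tool_pos: [0.5575, 0.0544, 0.0561]
tcp_rot: [0.107, -3.139, 0.0]
contact_force: [-5.9, 0.6, 10.8]
gripper_width: 0.0512
grip_force: 5.5
```

{"api": "jog_arm", "payload": {"moves": [[0, 0, -0.001, 0], [0, 0, 0, 0]]}}

```text
time_s: 7.75
tool_pos: [0.5575, 0.0543, 0.056]
tcp_rot: [0.107, -3.139, 0.0]
contact_force: [-9.1, 0.2, 17.5]
gripper_width: 0.0511
grip_force: 8.8
```

{"api": "jog_arm", "payload": {"moves": [[0, 0, -0.001, 0], [0, 0, 0, 0]]}}

```text
time_s: 7.95
tool_pos: [0.5576, 0.0543, 0.056]
tcp_rot: [0.107, -3.138, 0.0]
contact_force: [-13.0, 0.7, 25.5]
gripper_width: 0.0514
grip_force: 12.2
```

Contact is at TCP z of about 0.056, so I'll push at TCP z of about 0.059 (tips ~3 mm above the deck). Raise and go round to the robot's side of the brass plate.

{"api": "jog_arm", "payload": {"moves": [[0, 0, 0.03, 0], [0, 0, 0.03, 0], [-0.02, -0.03, 0, 0], [-0.02, -0.03, 0, 0], [-0.02, -0.03, 0, 0], [-0.02, -0.03, 0, 0], [-0.017, -0.031, 0, 0], [0, 0, 0, 0]]}}

```text
time_s: 8.75
tool_pos: [0.459, -0.0991, 0.1125]
tcp_rot: [0.1, -3.14, 0.001]
contact_force: [0.8, 0.8, 0.0]
gripper_width: 0.051
grip_force: 0.0
```

{"api": "jog_arm", "payload": {"moves": [[0, 0, -0.02, 0], [0, 0, -0.02, 0], [0, 0, -0.01, 0], [0, 0, 0, 0]]}}

```text
time_s: 9.15
tool_pos: [0.4594, -0.0957, 0.0611]
tcp_rot: [0.107, -3.137, -0.003]
contact_force: [-0.5, 0.5, -0.0]
gripper_width: 0.0511
grip_force: 0.0
```

{"api": "jog_arm", "payload": {"moves": [[0, 0, -0.003, 0], [0.006, 0.0004, 0, 0], [0.006, 0.0004, 0, 0], [0.006, 0.0004, 0, 0], [0.006, 0.0004, 0, 0], [0.006, 0.0004, 0, 0], [0.006, 0.0004, 0, 0], [0, 0, 0, 0]]}}

```text
time_s: 9.95
tool_pos: [0.4972, -0.0943, 0.0596]
tcp_rot: [-0.107, 3.139, -0.0]
contact_force: [-0.7, -0.5, 0.2]
gripper_width: 0.0514
grip_force: 0.0
```

{"api": "jog_arm", "payload": {"moves": [[0.005, 0.0003, 0, 0], [0.005, 0.0003, 0, 0], [0.005, 0.0003, 0, 0], [0.005, 0.0003, 0, 0], [0, 0, 0, 0]]}}

```text
time_s: 10.45
tool_pos: [0.5174, -0.0932, 0.0598]
tcp_rot: [-0.107, 3.138, -0.001]
contact_force: [-0.0, 1.1, -0.5]
gripper_width: 0.0512
grip_force: 0.0
```

```bash
python3 -c "
from h import *
import meas
s=manip.sense();print(led(s['tool_pos'][None]),s['tool_pos'])
f=eyes.grab_frame('wrist');cv2.imwrite('pics/w4.png',f[:,:,::-1])"
```

```text
[[ -47.9 -155.4]] [ 0.51742771 -0.09322695  0.05978487]
```

View pics/w4.png

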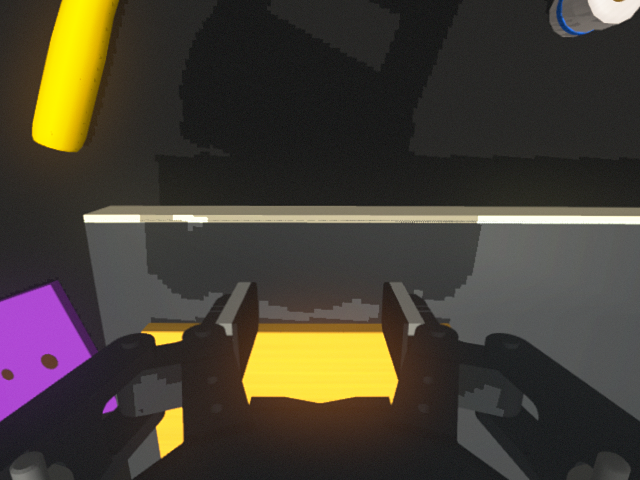

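The plate's front edge (row ~325) is now parallel to the ledge and squared up against both fingertips. Continue to the lip, watching the force.

{"api": "jog_arm", "payload": {"moves": [[0.005, 0.0003, 0, 0], [0.003, 0.0002, 0, 0], [0, 0, 0, 0]]}}

```text
time_s: 10.8
tool_pos: [0.525, -0.0926, 0.0597]
tcp_rot: [-0.107, 3.139, -0.0]
contact_force: [-0.9, -0.3, 0.5]
gripper_width: 0.051
grip_force: 0.5
```

{"api": "jog_arm", "payload": {"moves": [[0.002, 0.0001, 0, 0], [0, 0, 0, 0]]}}

```text
time_s: 11.0
tool_pos: [0.5265, -0.0925, 0.0596]
tcp_rot: [-0.107, 3.14, -0.0]
contact_force: [-1.6, -0.8, 0.9]
gripper_width: 0.0514
grip_force: 1.2
```

{"api": "jog_arm", "payload": {"moves": [[0.002, 0.0001, 0, 0], [0, 0, 0, 0]]}}

```text
time_s: 11.2
tool_pos: [0.5286, -0.0923, 0.0596]
tcp_rot: [-0.107, 3.139, -0.0]
contact_force: [-2.0, 0.8, 0.7]
gripper_width: 0.051
grip_force: 1.2
```

{"api": "jog_arm", "payload": {"moves": [[0.0015, 0.0001, 0, 0], [0, 0, 0, 0]]}}

```text
time_s: 11.4
tool_pos: [0.53, -0.0922, 0.0596]
tcp_rot: [-0.107, 3.14, -0.0]
contact_force: [-2.6, -0.1, 1.3]
gripper_width: 0.0516
grip_force: 1.3
```

{"api": "jog_arm", "payload": {"moves": [[0.0015, 0.0001, 0, 0], [0, 0, 0, 0]]}}

```text
time_s: 11.6
tool_pos: [0.5315, -0.0921, 0.0596]
tcp_rot: [-0.107, 3.139, 0.0]
contact_force: [-2.5, 0.1, 1.2]
gripper_width: 0.0512
grip_force: 1.2
```

{"api": "jog_arm", "payload": {"moves": [[0.0015, 0.0001, 0, 0], [0, 0, 0, 0]]}}

```text
time_s: 11.8
tool_pos: [0.5322, -0.092, 0.0595]
tcp_rot: [0.107, -3.138, -0.0]
contact_force: [-6.4, -1.2, 4.4]
gripper_width: 0.0511
grip_force: 3.0
```

{"api": "jog_arm", "payload": {"moves": [[0.0015, 0.0001, 0, 0], [0, 0, 0, 0]]}}

```text
time_s: 12.0
tool_pos: [0.5322, -0.092, 0.0593]
tcp_rot: [0.107, -3.134, -0.001]
contact_force: [-11.9, -1.3, 7.2]
gripper_width: 0.0514
grip_force: 5.9
```

{"api": "jog_arm", "payload": {"moves": [[-0.01, -0.0007, 0, 0], [-0.02, -0.0013, 0, 0], [0, 0, 0.04, 0], [0, 0, 0.04, 0], [0, 0, 0.04, 0], [0.025, 0.03, 0.02, 0], [0.025, 0.03, 0, 0], [0, 0, 0, 0]]}}

```text
time_s: 12.8
tool_pos: [0.5572, -0.0316, 0.2013]
tcp_rot: [-0.112, 3.134, 0.0]
contact_force: [-0.6, -0.9, -1.0]
gripper_width: 0.0514
grip_force: 0.0
```

```bash
python3 -c "
from h import *
s=manip.sense();print(led(s['tool_pos'][None]),s['tool_pos'],s['q'])
f=eyes.grab_frame('wrist');cv2.imwrite('pics/w5.png',f[:,:,::-1])"
```

```text
[[ -4.2 -96.5]] [ 0.55718103 -0.03156664  0.20130725] [-2.60590447e-01  3.57474719e-02  1.80752032e+00  1.73036988e-03
  1.29287567e+00 -1.90336446e+00]
```

View pics/w5.png

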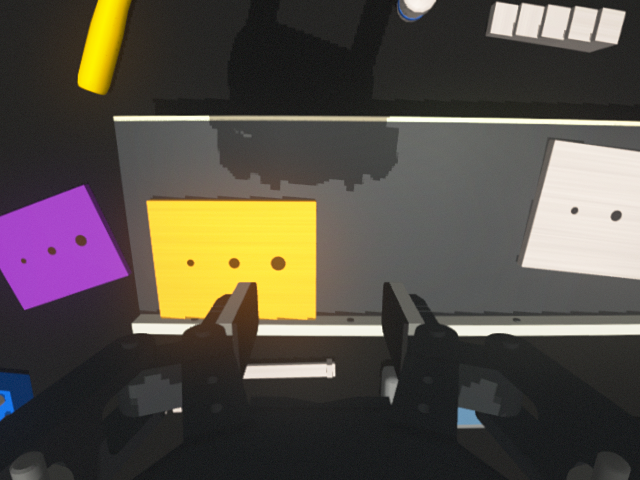

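The plate is square and against the lip: corners (147,201), (316,201), (316,319), (161,319). The ledge end runs from (114,117) to (133,320).

```bash
python3 -c "
from h import *
s=manip.sense()
print(led(wplane([[147,201],[316,201],[316,319],[161,319]],.088,s)), led(wplane([[114,119],[131,313]],.08,s)),led(wplane([[133,334],[133,325]],.096,s)))
"
```

```text
[[ -24.8 -227.9]
 [ -25.1  -99.3]
 [  73.5  -99.1]
 [  74.5 -228.3]] [[ -85.1 -249.6]
 [  73.4 -257.5]] [[  84.2 -249.5]
 [  75.9 -248.3]]
```

{"api": "jog_arm", "payload": {"moves": [[0.003, 0.004, 0, -8.5], [0.003, 0.004, 0, -8.5], [0.003, 0.004, 0, -8.5], [0.003, 0.004, 0, -8.5], [0.003, 0.004, 0, -8.5], [0.003, 0.004, 0, -8.5], [0.003, 0.004, 0, -8.5], [0.003, 0.004, 0, -8.5]]}}

```text
time_s: 13.65
tool_pos: [0.578, -0.0026, 0.1991]
tcp_rot: [1.677, 2.657, 0.0]
contact_force: [-1.0, -0.6, -0.4]
gripper_width: 0.0512
grip_force: 0.0
```

{"api": "jog_arm", "payload": {"moves": [[0, 0.004, 0, -8.5], [0, 0.004, 0, -8.5], [0, 0, 0, -5], [0, 0, 0, 0]]}}

```text
time_s: 14.05
tool_pos: [0.5779, 0.0054, 0.1991]
tcp_rot: [-2.145, -2.295, -0.0]
contact_force: [1.1, 0.2, 0.1]
gripper_width: 0.0511
grip_force: 0.0
```

```bash
python3 -c "
from h import *
s=manip.sense();print(led(s['tool_pos'][None]),s['tool_pos'],cv2.Rodrigues(s['tcp_rot'])[0][:,1])"
```

```text
[[ 19.  -60.9]] [0.57793803 0.00544152 0.19913346] [9.97729329e-01 6.73512004e-02 4.93046972e-05]
```

Aligned within about 1 mrad. Descend, then push towards -y along the ledge.

{"api": "jog_arm", "payload": {"moves": [[0, 0, -0.04, 0], [0, 0, -0.04, 0], [0, 0, -0.035, 0], [0, 0, -0.02, 0], [0, 0, 0, 0], [0, 0, 0, 0]]}}

```text
time_s: 14.65
tool_pos: [0.5785, 0.0056, 0.065]
tcp_rot: [2.144, 2.296, 0.0]
contact_force: [0.8, 0.4, 0.4]
gripper_width: 0.0513
grip_force: 0.0
```

{"api": "jog_arm", "payload": {"moves": [[0, 0, -0.003, 0], [0, 0, 0, 0]]}}

```text
time_s: 14.85
tool_pos: [0.5793, 0.0058, 0.063]
tcp_rot: [2.143, 2.294, 0.002]
contact_force: [-0.1, -0.3, 1.2]
gripper_width: 0.0515
grip_force: 0.0
```

{"api": "jog_arm", "payload": {"moves": [[-0.004, -0.0003, 0, 0], [-0.004, -0.0003, 0, 0], [0, 0, 0, 0], [0, 0, 0, 0]]}}

```text
time_s: 15.25
tool_pos: [0.5703, 0.0055, 0.0618]
tcp_rot: [2.145, 2.295, 0.0]
contact_force: [-0.4, 0.3, 0.4]
gripper_width: 0.0514
grip_force: 0.0
```

{"api": "jog_arm", "payload": {"moves": [[0, 0, -0.002, 0], [0.0007, -0.01, 0, 0], [0.0006, -0.01, 0, 0], [0.0004, -0.006, 0, 0], [0.0004, -0.006, 0, 0], [0.0004, -0.006, 0, 0], [0.0004, -0.006, 0, 0], [0, 0, 0, 0]]}}

```text
time_s: 16.05
tool_pos: [0.5734, -0.0396, 0.0596]
tcp_rot: [2.144, 2.294, -0.001]
contact_force: [1.0, -0.3, 0.1]
gripper_width: 0.0513
grip_force: 0.0
```

{"api": "jog_arm", "payload": {"moves": [[0.0004, -0.006, 0, 0], [0.0004, -0.006, 0, 0], [0.0004, -0.006, 0, 0], [0.0003, -0.005, 0, 0], [0, 0, 0, 0]]}}

```text
time_s: 16.55
tool_pos: [0.5749, -0.0628, 0.0596]
tcp_rot: [2.145, 2.294, -0.001]
contact_force: [0.4, 0.0, -0.4]
gripper_width: 0.0513
grip_force: 0.0
```

```bash
python3 -c "
from h import *
s=manip.sense();print(led(s['tool_pos'][None]),s['tool_pos'])
import meas
f=eyes.grab_frame('top');meas.run(f,False)
cv2.imwrite('pics/t6.png',cv2.resize(f[160:265,200:400,::-1],None,fx=4,fy=4,interpolation=cv2.INTER_CUBIC))"
```

```text
[[  11.4 -128.8]] [ 0.57491398 -0.0627579   0.0596126 ]
brass ([array([ 595.55, -165.29]), array([ 61.08, 108.05]), np.float64(88.59)], [[541.0, -194.0], [649.0, -197.0], [650.0, -136.0], [542.0, -133.0]])
```

View pics/t6.png

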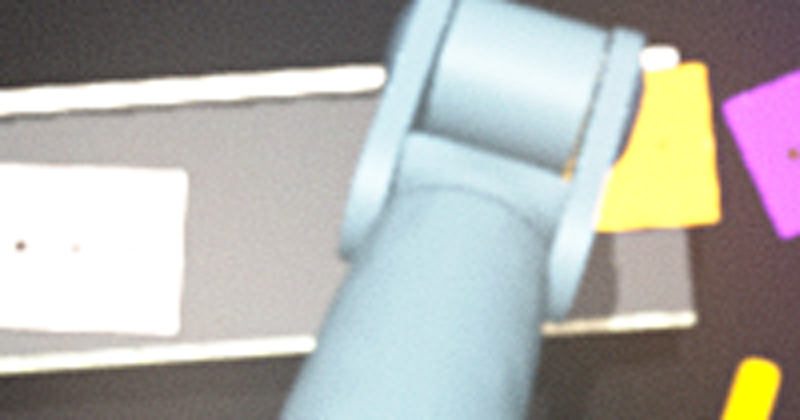

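The crop shows the plate's end, (707,65) to (720,220), already past the ledge end: front corner (693,322), lip end (680,57).

```bash
python3 -c "
from h import *
cal=eyes.calibration('top');c=lambda p:np.array(p)/4+np.array([200,160])
print(led(plane(cal,c([[707,65],[720,220]]),.088)),led(plane(cal,c([[694,322]]),.08)),led(plane(cal,c([[680,57]]),.096)))"
```

```text
[[  75.4 -272.2]
 [ -25.7 -271.3]] [[ -88.5 -250.3]] [[  79.7 -254. ]]
```

Overhang is about 20 mm now; push 20 mm more.

{"api": "jog_arm", "payload": {"moves": [[0.0003, -0.005, 0, 0], [0.0003, -0.005, 0, 0], [0.0003, -0.005, 0, 0], [0.0003, -0.005, 0, 0], [0, 0, 0, 0]]}}

```text
time_s: 17.1
tool_pos: [0.5761, -0.0827, 0.0596]
tcp_rot: [2.145, 2.294, -0.001]
contact_force: [-0.6, -0.7, 0.1]
gripper_width: 0.0514
grip_force: 0.0
```

{"api": "jog_arm", "payload": {"moves": [[-0.0007, 0.01, 0, 0], [-0.0013, 0.02, 0, 0], [0, 0, 0.04, 0], [0, 0, 0.04, 0], [0, 0, 0.04, 0], [-0.03, 0.03, 0.03, 8.5], [-0.03, 0.03, 0, 8.5], [-0.03, 0.03, 0, 8.5]]}}

```text
time_s: 17.9
tool_pos: [0.4847, 0.0382, 0.2099]
tcp_rot: [1.576, 2.714, 0.001]
contact_force: [0.6, -0.3, -0.2]
gripper_width: 0.0512
grip_force: 0.0
```

{"api": "jog_arm", "payload": {"moves": [[-0.03, 0.04, 0, 8.5], [-0.03, 0.04, 0, 8.5], [0, 0.04, 0, 8.5], [0, 0.04, 0, 8.5], [0, 0.04, 0, 8.5], [0, 0.04, 0, 8.5], [0, 0, 0, 0]]}}

```text
time_s: 18.6
tool_pos: [0.4242, 0.2809, 0.2086]
tcp_rot: [0.251, 3.131, 0.001]
contact_force: [-0.3, -0.6, -0.0]
gripper_width: 0.0513
grip_force: 0.0
```

```bash
python3 -c "
from h import *
f=eyes.grab_frame('top');cv2.imwrite('pics/t7.png',cv2.resize(f[150:270,200:400,::-1],None,fx=4,fy=4,interpolation=cv2.INTER_CUBIC))"
```

```text
(no output)
```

View pics/t7.png

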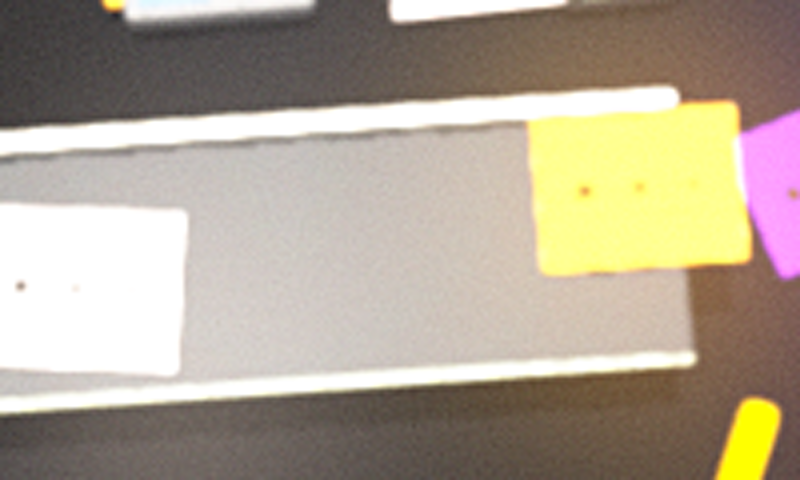

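The plate lies flat and square at the lip: corners (527,122), (738,102), (751,260), (541,274). Its end is past the ledge end, (695,360) to (678,98). The steel plate's edge pixels are unchanged.

```bash
python3 -c "
from h import *
cal=eyes.calibration('top');c=lambda p:np.array(p)/4+np.array([200,150])
print(led(plane(cal,c([[527,122],[738,102],[751,260],[541,274]]),.088)),led(plane(cal,c([[695,360],[686,268]]),.08)),led(plane(cal,c([[680,98]]),.096)))
f=cv2.imread('pics/t7.png').astype(int)
m=(f[:,:,2]-f[:,:,0]>60)&(f[:,:,1]-f[:,:,0]>50);m[:,760:]=0;m[300:]=0
m=cv2.morphologyEx(m.astype(np.uint8),cv2.MORPH_OPEN,np.ones((25,25)))
ct=max(cv2.findContours(m,0,1)[0],key=cv2.contourArea).reshape(-1,2)
r=cv2.minAreaRect(led(plane(cal,c(ct),.088)).astype(np.float32));print(r)"
```

```text
[[  71.9 -156.1]
 [  76.  -292.3]
 [ -27.  -291. ]
 [ -26.9 -157.2]] [[ -87.3 -251. ]
 [ -28.  -250.6]] [[  79.  -253.9]]
((24.799999237060547, -224.1999969482422), (108.19999694824219, 137.39999389648438), 0.0)
```

Overhang is about 39 mm and the yaw is aligned. Sliding may have opened a small gap at the lip, so I'll finish with a gentle two-finger nudge to seat the plate.

{"api": "jog_arm", "payload": {"moves": [[0.0, -0.045, 0, 2], [0.0, -0.045, 0, 2], [0.0, -0.045, 0, 2], [0.01, -0.045, 0, 2], [0.016, -0.045, 0, 2], [0.016, -0.045, 0, 2], [0.016, -0.045, 0, 1], [0.016, -0.045, 0, 0]]}}

```text
time_s: 19.45
tool_pos: [0.4987, -0.0855, 0.2086]
tcp_rot: [-0.089, 3.14, -0.001]
contact_force: [0.9, 0.6, 0.0]
gripper_width: 0.0512
grip_force: 0.0
```

{"api": "jog_arm", "payload": {"moves": [[0, -0.045, 0, 0], [0, -0.015, 0, 0], [0, 0, 0, 0]]}}

```text
time_s: 19.75
tool_pos: [0.4984, -0.1448, 0.2083]
tcp_rot: [0.085, -3.14, 0.0]
contact_force: [-0.0, -0.0, 0.1]
gripper_width: 0.0517
grip_force: 0.0
```

```bash
python3 -c "
from h import *
s=manip.sense();print(led(s['tool_pos'][None]),s['tool_pos'],cv2.Rodrigues(s['tcp_rot'])[0][:,1])"
```

```text
[[ -70.4 -205.6]] [ 0.49836344 -0.14481627  0.2083218 ] [-5.42450875e-02  9.98527640e-01 -1.49848016e-04]
```

{"api": "jog_arm", "payload": {"moves": [[0, 0, -0.04, 0.75], [0, 0, -0.04, 0], [0, 0, -0.04, 0], [0, 0, -0.02, 0], [0, 0, -0.008, 0], [0, 0, 0, 0], [0, 0, 0, 0]]}}

```text
time_s: 20.45
tool_pos: [0.5001, -0.1427, 0.062]
tcp_rot: [-0.114, 3.137, -0.002]
contact_force: [0.0, 0.3, -0.2]
gripper_width: 0.0513
grip_force: 0.0
```

{"api": "jog_arm", "payload": {"moves": [[0.006, 0.0004, 0, 0], [0.006, 0.0004, 0, 0], [0.006, 0.0004, 0, 0], [0.006, 0.0004, 0, 0], [0.006, 0.0004, 0, 0], [0.004, 0.0002, 0, 0], [0, 0, 0, 0]]}}

```text
time_s: 21.15
tool_pos: [0.5336, -0.1405, 0.0605]
tcp_rot: [-0.114, 3.139, -0.0]
contact_force: [0.3, -0.1, -0.1]
gripper_width: 0.0515
grip_force: 0.0
```

{"api": "jog_arm", "payload": {"moves": [[0.001, 0, 0, -0.3], [0, 0, 0, 0]]}}

```text
time_s: 21.35
tool_pos: [0.5339, -0.1404, 0.0603]
tcp_rot: [0.105, -3.14, -0.0]
contact_force: [-0.1, -0.1, -0.4]
gripper_width: 0.0512
grip_force: 0.0
```

{"api": "jog_arm", "payload": {"moves": [[0.001, 0.0001, 0, 0], [0, 0, 0, 0]]}}

```text
time_s: 21.55
tool_pos: [0.5349, -0.1404, 0.0604]
tcp_rot: [0.105, -3.14, -0.0]
contact_force: [-0.9, -0.6, -0.3]
gripper_width: 0.0512
grip_force: 0.1
```

{"api": "jog_arm", "payload": {"moves": [[0.001, 0.0001, 0, 0], [0, 0, 0, 0]]}}

```text
time_s: 21.75
tool_pos: [0.5353, -0.1402, 0.0603]
tcp_rot: [0.106, -3.138, -0.001]
contact_force: [-4.3, 0.1, 2.1]
gripper_width: 0.0513
grip_force: 2.0
```

The plate is on the lip: force rises straight away with no travel. One more light press, then retreat.

{"api": "jog_arm", "payload": {"moves": [[0.001, 0.0001, 0, 0], [0, 0, 0, 0]]}}

```text
time_s: 21.95
tool_pos: [0.5355, -0.1401, 0.0602]
tcp_rot: [0.106, -3.135, -0.001]
contact_force: [-8.9, -0.7, 4.3]
gripper_width: 0.051
grip_force: 4.1
```

{"api": "jog_arm", "payload": {"moves": [[-0.01, -0.0007, 0, 0], [-0.02, -0.0013, 0, 0], [0, 0, 0.04, 0], [0, 0, 0.04, 0], [0, 0, 0.04, 0], [0, 0.04, 0.02, 0], [0, 0.04, 0, 0], [-0.01, 0.045, 0, 0]]}}

```text
time_s: 22.75
tool_pos: [0.4982, -0.0166, 0.202]
tcp_rot: [-0.102, 3.135, -0.001]
contact_force: [-0.5, -0.1, -0.5]
gripper_width: 0.0509
grip_force: 0.0
```

{"api": "jog_arm", "payload": {"moves": [[-0.01, 0.045, 0, 0], [-0.01, 0.045, 0, 0], [-0.01, 0.045, 0, 0], [-0.01, 0.045, 0, 0], [0, 0.045, 0, 0], [0, 0.045, 0, 0], [0, 0, 0, 0]]}}

```text
time_s: 23.45
tool_pos: [0.4563, 0.257, 0.2007]
tcp_rot: [-0.115, 3.138, 0.003]
contact_force: [-0.0, 0.2, -0.2]
gripper_width: 0.0512
grip_force: 0.0
```

```bash
python3 -c "
from h import *
cal=eyes.calibration('top');F=eyes.grab_frame('top')
g=cv2.resize(F[150:270,200:400,::-1],None,fx=4,fy=4,interpolation=cv2.INTER_CUBIC);f=g.astype(int)
old=cv2.imread('pics/t7.png')
m=(f[:,:,2]-f[:,:,0]>60)&(f[:,:,1]-f[:,:,0]>50);m[:,760:]=0;m[300:]=0
m=cv2.morphologyEx(m.astype(np.uint8),cv2.MORPH_OPEN,np.ones((25,25)))
ct=max(cv2.findContours(m,0,1)[0],key=cv2.contourArea).reshape(-1,2)
print(cv2.minAreaRect(led(plane(cal,ct/4+np.array([200,150]),.088)).astype(np.float32)))
o=cv2.imread('pics/top0.png')[:,:,::-1];d=np.abs(F.astype(int)-o).max(2)[190:250,180:260];print('steel diff px',(d>60).sum(),manip.sense()['tool_pos'])
"
```

```text
((24.685073852539062, -224.1377716064453), (108.24739837646484, 137.1548614501953), 0.1496061086654663)
steel diff px 528 [0.45658529 0.25482619 0.2004617 ]
```

```bash
python3 -c "
from cell import job; print(job.job_done())"
```

```text
the job is handed in; nothing more can be done
None
```

I pushed the brass plate along the ledge until its end overhangs by about 39 mm. It lies flat, straight and snug against the back lip. I handed the job in at about 23.5 s, with the steel plate and everything else left untouched.

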